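# Put the test bottles back on their own coasters

### The arm

A 7-joint arm with a two-finger parallel gripper is mounted at the origin on the work surface. World frame = base frame: x ahead of the robot, y to its left, z up, the work surface at z = 0. Lengths are in m, angles in rad, forces in N, time in s.
With the tool pointing down it reaches from about 0.4 to 0.875 m from the base axis. Payload 6.5 kg.
Tool frame: the origin (TCP) lies where the fingers leave the gripper's body, on its centre line; the fingertips stand 73 mm ahead of it and the grasp point (between the pads) lies tcp_to_grasp ahead of it (tcp_to_grasp is the distance from the TCP to the grasp point, in m); z points along the fingers, y is the line along which they close (so a half turn about z gives the same grasp; the last joint's range is limited). The gripper opens to 85 mm and grips with 20 to 120 N. Pads are 22 mm wide; open, the fingers measure 114 mm over their backs; the gripper's body (76 mm by 85 mm) begins 54 mm behind the grasp point. The pads swing forward as they close: fully open they stand 13 mm farther back than shut.
Start: joints at [1.279, 0.536, -0.004, 1.538, 0.003, 1.067, -0.071], TCP at [0.146, -0.633, 0.304] pointing down, gripper open.
Joint ranges: [-2.7, 2.7], [-0.37, 2.16], [-1.27, 1.26], [0.24, 2.4], [-1.31, 4.45], [0.19, 1.91], [-2.76, 2.76]. Speed limits (rad/s): [2.39, 2.39, 3.14, 3.14, 3.14, 3.14, 3.14].

### API

Orientations are given as a unit quaternion [w, x, y, z].
In Python, from station import get_state, camera, hand_in, regions_of, tcp_to_grasp gives the robot as it stands.
- The arm moves only by the shell command python3 -m pendant 'ROWS'. ROWS is JSON, a list of rows, each a list of 7 numbers: the finger opening in mm, from 0 to 85.4, then the shift along the tool's x, y, z in mm, then the turn, a rotation vector about the tool's x, y, z in rad. A call has 1 to 12 rows; each row is the pose to reach, as a shift and turn from the pose commanded when the call began, along the tool's axes at that moment; what a row does not reach only later rows make up. A row lasts 1/10 s, in which the tool goes at most 50 mm and 8.59 degrees, less where a joint would pass 70% of its speed; a pose out of reach is approached as far as the arm can. A call with a gripper value outside its range is refused whole. The fingers move at their own pace and stop on an object; the grip force is fixed at half the most. Time passes only in rows, so rows that repeat a pose let the fingers close. It gives the time, the measured TCP pose, the force, the opening and the grip force at its end, in the units of the state.
- get_state(): the state, without advancing time (a new reading comes with each control period).
- camera(name): name is "scene" or "top" or "wrist"; returns a dict with "image" (420x560x3 uint8, red, green, blue), "intrinsics" (3x3 intrinsics, pixels), "world_to_cam" (4x4, takes a point from world to camera coordinates); the wrist camera has in their place "hand_eye" (4x4, takes a point from camera to tool coordinates, whose origin is the TCP and whose axes are the flange's). Camera axes: x right, y up, looking along -z (the intrinsics and any distortion apply to the point x, -y, -z); pixel columns grow to the right and rows downward; lengths in m; the calibration is good to about 2 mm. The wrist camera is an equidistant fisheye: a pixel r from the principal point sees the ray r / f radians off the axis. A picture is of the moment at which its call begins: read the wrist's pose just before it. There is no depth.
- hand_in(): hands the job in; it is judged then, once.
Trained networks look in a picture, given as the dict that the camera call returned (one of the last four; its "shot" number tells which), for a name from the list of things; names that differ only in an ending like _2 or _b are one class to them, and where a whole thing is asked for, a point or a joint stands for the part that bears it (a point fixed in the world has none). Each returns a list of dicts, best first, with "confidence" (0 to 1); they miss things now and then, are a little off and sometimes report something else, mostly with a low value. They report only what shows in the picture. A call takes as long as a camera call.
- regions_of(picture, target): "region" (420x560 bool, what is visible of it) and "bbox" ([centre column, centre row, width, height] in pixels, round what is visible of it).
The state is a dict: "time_s": time; "q": joint angles; "qd": joint speeds; "tau": joint torques, N m; "tcp_pos": TCP position; "orientation": TCP orientation; "force": force on the tool from outside, world axes, zero at the start; "moment": the same for the moment, N m; "grip_width": finger opening in m; "grip_force": force on a finger pad.
Only numpy, scipy, OpenCV 4.12 (cv2) and the standard library are available. Lean on these libraries where they do the work, as an engineer would, in place of code of your own. Each camera call takes 0.05 s, during which the arm holds its last target. There are 200 camera calls.

### The job

The four capped test bottles on the appraiser's desk have been put back on one another's coasters. Rearrange them so that each stands upright and fully on the coaster of its own cap's colour, leaving the white coaster, which you may use as a spare place meanwhile, empty again. Do not tip any bottle over on the way, and leave the ring cone where it stands.

Things in the scene. Friction and masses are not known exactly. Their poses are not given: they have to be found in the camera images.
- bottle_red: small closed amber-glass dropper bottle with a red screw cap and a pale label; 75 mm high, about 70 g; round body 30 mm in diameter up to 48 mm, then a shoulder, and a cap 22 mm in diameter from 58 to 75 mm. Origin at the centre of its underside, z up along the bottle; loose; its yaw means nothing
- bottle_yellow: small closed amber-glass dropper bottle with a yellow screw cap and a pale label; 75 mm high, about 70 g; round body 30 mm in diameter up to 48 mm, then a shoulder, and a cap 22 mm in diameter from 58 to 75 mm. Origin at the centre of its underside, z up along the bottle; loose; its yaw means nothing
- bottle_green: small closed amber-glass dropper bottle with a green screw cap and a pale label; 75 mm high, about 70 g; round body 30 mm in diameter up to 48 mm, then a shoulder, and a cap 22 mm in diameter from 58 to 75 mm. Origin at the centre of its underside, z up along the bottle; loose; its yaw means nothing
- bottle_blue: small closed amber-glass dropper bottle with a blue screw cap and a pale label; 75 mm high, about 70 g; round body 30 mm in diameter up to 48 mm, then a shoulder, and a cap 22 mm in diameter from 58 to 75 mm. Origin at the centre of its underside, z up along the bottle; loose; its yaw means nothing
- coaster_red: flat round red coaster, 56 mm in diameter and 4 mm thick, stuck to the desk; the home of the red-capped bottle. At the start another bottle stands on it. Origin at the centre of its underside, on the desk (its top is 4 mm above)
- coaster_yellow: flat round yellow coaster, 56 mm in diameter and 4 mm thick, stuck to the desk; the home of the yellow-capped bottle. At the start another bottle stands on it. Origin at the centre of its underside, on the desk (its top is 4 mm above)
- coaster_green: flat round green coaster, 56 mm in diameter and 4 mm thick, stuck to the desk; the home of the green-capped bottle. At the start another bottle stands on it. Origin at the centre of its underside, on the desk (its top is 4 mm above)
- coaster_blue: flat round blue coaster, 56 mm in diameter and 4 mm thick, stuck to the desk; the home of the blue-capped bottle. At the start another bottle stands on it. Origin at the centre of its underside, on the desk (its top is 4 mm above)
- coaster_white: flat round plain white coaster, 56 mm in diameter and 4 mm thick, stuck to the desk, empty at the start: the spare place. Origin at the centre of its underside, on the desk
- ring_cone: loose black ring-display cone with a customer's gold ring on it, 58 mm high, foot 40 mm in diameter, about 120 g, standing beyond the coasters; not to be moved. Origin at the centre of its underside. (The other bystanders near the coasters lie flat, at most 15 mm high)

How it is judged:
At the end, for the whole second after the job is handed in: Each of the four bottles stands on the coaster of its cap's colour: its axis within 13 mm of the coaster's centre (so wholly on it), its underside within 7 mm above the desk, tilted less than 0.1 rad, at rest and released. The white coaster is thereby empty (horizontal distance between bottle_red and coaster_red below 0.013 m and z of bottle_red in the frame of coaster_red below 0.007 m and angle between each of bottle_red, bottle_yellow, bottle_green, bottle_blue's own z axis and vertical below 0.1 rad and linear speed of each of bottle_red, bottle_yellow, bottle_green, bottle_blue below 0.02 m/s and angular speed of each of bottle_red, bottle_yellow, bottle_green, bottle_blue below 0.2 rad/s and horizontal distance between bottle_yellow and coaster_yellow below 0.013 m and z of bottle_yellow in the frame of coaster_yellow below 0.007 m and horizontal distance between bottle_green and coaster_green below 0.013 m and z of bottle_green in the frame of coaster_green below 0.007 m and horizontal distance between bottle_blue and coaster_blue below 0.013 m and z of bottle_blue in the frame of coaster_blue below 0.007 m); the robot touches nothing.
It fails at once if a bottle is tipped over (tilted more than 0.7 rad) (angle between any of bottle_red, bottle_yellow, bottle_green, bottle_blue's own z axis and vertical above 0.7 rad).
It fails at once if the ring cone is shifted by more than 15 mm or knocked over (distance of ring_cone from where it was at the start of the episode above 0.015 m or angle between ring_cone's own z axis and vertical above 0.5 rad).
It also fails if it takes over 128 s, if anything falls off the work surface, if the arm or the gripper's body presses on something with over 40 N, if the wrist force passes 120 N, or if a joint passes its speed limit or range.

## Working session

There is one attempt and no reset: what is moved stays moved. The work goes in short steps, Python scripts to look and compute and a shell command to move; the robot and the scene stay as the last step left them, time stands still between calls to the robot, and variables do not carry over. Pictures are saved under pics/ and viewed, at most 14 in all, crops included, and the job is handed in when it is done.

```bash
ls; mkdir -p pics
python3 - <<'E'
from station import *
import cv2
print(get_state(), tcp_to_grasp)
for n in ("top","scene"):
    p=camera(n); cv2.imwrite(f"pics/{n}0.png",p["image"][:,:,::-1]); print(p["intrinsics"],p.get("world_to_cam"))
E
```

```text
pics
{'time_s': 0.0, 'q': array([ 1.27876881,  0.53720508, -0.00445164,  1.53881309,  0.00258622,
        1.0673131 , -0.07118283]), 'qd': array([-9.44913353e-05, -8.55221169e-04,  6.12835931e-04,  5.89149106e-04,
        7.30849470e-04,  1.37918565e-03, -2.47791858e-03]), 'tau': array([-4.11756519e-04, -5.83410001e+01,  1.04810648e+00, -2.59098655e+01,
        1.21570216e-02,  9.64291685e-03,  2.44806125e-05]), 'tcp_pos': array([ 0.1454379 , -0.63302309,  0.30301105]), 'orientation': array([-8.53134987e-04,  9.93626370e-01,  1.12720392e-01, -1.51299379e-04]), 'force': array([ 0.12502275, -0.00570689,  0.0622606 ]), 'moment': array([-0.00293401, -0.03198791,  0.0176173 ]), 'grip_force': 0.0, 'grip_width': 0.08528153838966343} 0.0539
[[456.84454739   0.         282.29038442]
 [  0.         456.84454739 204.63563118]
 [  0.           0.           1.        ]] [[-0.00196062 -0.99912957  0.04166849 -0.01322952]
 [ 0.98574365  0.00507946  0.16817747 -0.57682401]
 [-0.16824274  0.04140418  0.98487567 -0.82047504]
 [ 0.          0.          0.          1.        ]]
[[421.83495652   0.         277.80454898]
 [  0.         421.83495652 206.22235953]
 [  0.           0.           1.        ]] [[-0.47382807  0.88061521  0.00195169  0.28135553]
 [-0.67387472 -0.36401324  0.64295196  0.36023096]
 [ 0.56690372  0.3033335   0.76590402 -1.0614278 ]
 [ 0.          0.          0.          1.        ]]
```

View pics/top0.png

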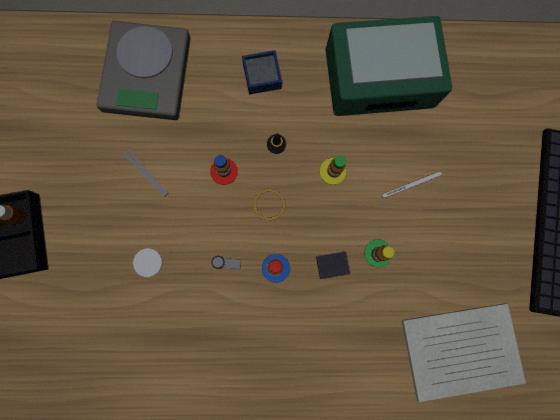

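View pics/scene0.png

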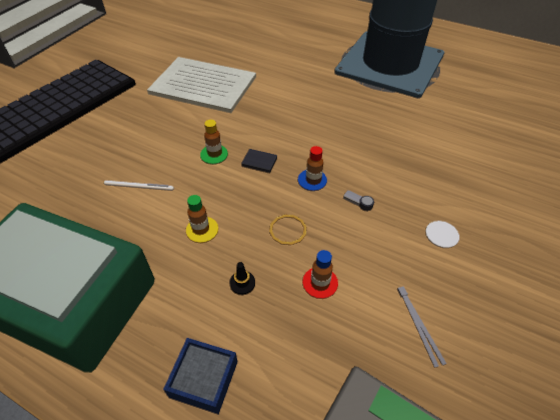

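```bash
cat > h.py <<'E'
from station import *
import numpy as np, cv2
from scipy.spatial.transform import Rotation as R
def pix(p,X):
    c=p["world_to_cam"]@np.append(X,1); K=p["intrinsics"]; q=K@np.array([c[0],-c[1],-c[2]]); return q[:2]/q[2]
def ray(p,uv,z):
    K=p["intrinsics"]; W=p["world_to_cam"]; d=np.linalg.solve(K,[uv[0],uv[1],1]); d=W[:3,:3].T@np.array([d[0],-d[1],-d[2]])
    o=-W[:3,:3].T@W[:3,3]; return o+d*(z-o[2])/d[2]
def cen(r):
    c=max(cv2.findContours(r.astype(np.uint8),0,1)[0],key=cv2.contourArea); return cv2.fitEllipse(cv2.convexHull(c))
E
python3 - <<'E'
from h import *
for cam in ("top","scene"):
  p=camera(cam)
  for n in ["coaster_"+c for c in "red yellow green blue white".split()]+["bottle_"+c for c in "red yellow green blue".split()]+["ring_cone"]:
    for g in regions_of(p,n)[:2]:
        e=cen(g["region"]); z=.004 if n[0]=='c' else .075 if n[0]=='b' else 0.03
        print(cam,n,round(g["confidence"],2),np.round(g["bbox"]),g["region"].sum(),np.round(e[0]),np.round(ray(p,e[0],z),3))
E
```

```text
top coaster_red 0.58 [222. 174.  26.  24.] 277 [224. 171.] [0.652 0.104 0.004]
top coaster_red 0.49 [276. 271.  22.  30.] 422 [276. 268.] [ 0.459 -0.002  0.004]
top coaster_yellow 0.88 [332. 171.  28.  28.] 364 [333. 171.] [ 0.655 -0.117  0.004]
top coaster_green 0.6 [375. 254.  22.  24.] 297 [377. 253.] [ 0.488 -0.203  0.004]
top coaster_blue 0.83 [276. 270.  26.  30.] 422 [276. 267.] [ 0.46  -0.001  0.004]
top coaster_white 0.67 [151. 263.  30.  32.] 628 [147. 263.] [0.469 0.248 0.004]
top coaster_white 0.46 [377. 254.  26.  27.] 331 [378. 253.] [ 0.489 -0.204  0.004]
top bottle_red 0.6 [273. 268.  21.  21.] 204 [275. 267.] [0.458 0.002 0.075]
top bottle_yellow 0.73 [383. 253.  21.  20.] 316 [382. 253.] [ 0.483 -0.194  0.075]
top bottle_green 0.65 [337. 169.  22.  20.] 273 [337. 166.] [ 0.647 -0.114  0.075]
top bottle_blue 0.84 [223. 166.  15.  24.] 296 [222. 165.] [0.646 0.101 0.075]
top ring_cone 0.52 [276. 144.  23.  19.] 307 [276. 143.] [ 0.704 -0.001  0.03 ]
top ring_cone 0.29 [151. 263.  31.  32.] 648 [147. 262.] [0.469 0.241 0.03 ]
scene coaster_red 0.81 [321. 284.  35.  31.
[... 172 characters left out ...]
 260 [213. 155.] [ 0.494 -0.2    0.004]
scene coaster_green 0.83 [214. 156.  32.  21.] 241 [213. 154.] [ 0.492 -0.201  0.004]
scene coaster_blue 0.82 [313. 179.  29.  20.] 266 [312. 180.] [0.463 0.002 0.004]
scene coaster_white 0.58 [441. 232.  39.  26.] 716 [441. 234.] [0.473 0.249 0.004]
scene bottle_red 0.9 [313. 166.  16.  38.] 518 [314. 166.] [0.496 0.017 0.075]
scene bottle_yellow 0.55 [212. 137.  17.  37.] 504 [212. 139.] [ 0.52  -0.175  0.075]
scene bottle_green 0.78 [198. 217.  17.  43.] 617 [197. 214.] [ 0.677 -0.097  0.075]
scene bottle_blue 0.89 [320. 268.  24.  44.] 712 [321. 271.] [0.678 0.114 0.075]
scene ring_cone 0.91 [244. 279.  24.  32.] 582 [241. 279.] [0.721 0.006 0.03 ]
```

The top view shows the blue cap on red (222,162), green on yellow (338,163), yellow on green (387,253), red on blue (276,267), and white empty (147,263). The scene view agrees, with the cone at (242,279). So the job is two swaps by way of white. Next I'll refine the cap and coaster positions from both views.

```bash
cat >> h.py <<'E'
from scipy.optimize import least_squares
HUE={"red":(174,6),"yellow":(22,34),"green":(45,85),"blue":(100,125)}
t=np.linspace(0,2*np.pi,48)
def cyl(x,y,r,z0,z1): return np.array([[x+r*np.cos(a),y+r*np.sin(a),z] for a in t for z in (z0,z1)])
def sil(p,x,y,r,z0,z1):
    h=cv2.convexHull(np.array([pix(p,X) for X in cyl(x,y,r,z0,z1)],np.float32)); m=cv2.moments(h); return np.array([m["m10"],m["m01"]])/m["m00"],h
def mask(p,c):
    h,s,v=cv2.split(cv2.cvtColor(p["image"],cv2.COLOR_RGB2HSV)); a,b=HUE[c]
    k=(h>=a)&(h<=b) if a<b else (h>=a)|(h<=b)
    return k&(s>150)&(v>60)
def near(m,uv,r):
    yy,xx=np.nonzero(m); k=np.hypot(xx-uv[0],yy-uv[1])<r; return np.c_[xx,yy][k].astype(np.float32)
def findcap(ps,c,guess,zb=.004):
    def obs(p):
        return near(mask(p,c),pix(p,[*guess,zb+.0665]),14)
    O=[obs(p) for p in ps]; cs=[o.mean(0) for o in O]
    f=lambda x,P=ps,C=cs: np.concatenate([sil(p,*x,.011,zb+.058,zb+.075)[0]-k for p,k in zip(P,C)])
    s=least_squares(f,guess); each=[least_squares(lambda x:f(x,[p],[k]),guess).x for p,k in zip(ps,cs)]
    return s.x,each,[len(o) for o in O]
E
python3 - <<'E'
from h import *
ps=[camera("top"),camera("scene")]
C=dict(red=(.654,.1055),yellow=(.657,-.115),green=(.490,-.202),blue=(.4615,.0005))
on=dict(blue="red",green="yellow",yellow="green",red="blue")
for c,o in on.items():
    x,e,n=findcap(ps,c,C[o]); print("cap",c,np.round(x,4),np.round(e,4).tolist(),n)
for c in C:
    for p in ps:
        m=near(mask(p,c),pix(p,[*C[c],.004]),20); e=cv2.fitEllipse(cv2.convexHull(m)); print("coaster",c,len(m),np.round(ray(p,e[0],.004)[:2],4),np.round(e[1]))
for p in ps:
    h=cv2.cvtColor(p["image"],cv2.COLOR_RGB2HSV); m=near((h[...,1]<60)&(h[...,2]>120),pix(p,[.471,.2485,.004]),22); e=cv2.fitEllipse(cv2.convexHull(m)); print("white",len(m),np.round(ray(p,e[0],.004)[:2],4))
E
```

```text
cap blue [0.654  0.1055] [[0.6569, 0.1056], [0.6519, 0.106]] [97, 146]
cap green [ 0.6547 -0.1199] [[0.6568, -0.1197], [0.6524, -0.1208]] [86, 108]
cap yellow [ 0.4839 -0.2049] [[0.4859, -0.2047], [0.4798, -0.2072]] [127, 73]
cap red [0.4599 0.0028] [[0.4598, 0.0018], [0.4601, 0.0038]] [122, 160]
coaster red 339 [0.6529 0.1043] [26. 27.]
coaster red 494 [0.6554 0.1071] [31. 36.]
coaster yellow 330 [ 0.6549 -0.1166] [26. 27.]
coaster yellow 398 [ 0.6575 -0.1132] [25. 33.]
coaster green 250 [ 0.4881 -0.2036] [26. 27.]
coaster green 233 [ 0.4913 -0.2004] [19. 27.]
coaster blue 369 [ 0.459  -0.0006] [27. 28.]
coaster blue 248 [0.4622 0.0022] [20. 28.]
white 642 [0.4701 0.2487]
white 695 [0.4722 0.2506]
```

```bash
python3 -m pendant '[[60,30,0,0,0,0,0.1],[60,60,0,0,0,0,0.2],[60,60,0,0,0,0,0.226],[60,60,0,0,0,0,0.226]]'
```

```text
time_s: 1.7
tcp_pos: [0.2049, -0.6198, 0.3038]
orientation: [-0.0, 1.0, 0.001, -0.0]
force: [-1.2, 0.3, 0.1]
grip_width: 0.0598
grip_force: 0.0
```

```bash
python3 -m pendant '[[60,26,-38,0,0,0,0],[60,52,-77,0,0,0,0],[60,78,-115,0,0,0,0],[60,104,-154,10,0,0,0],[60,130,-192,20,0,0,0],[60,155,-231,30,0,0,0],[60,181,-270,40,0,0,0],[60,207,-308,60,0,0,0],[60,233,-346,80,0,0,0],[60,258,-385,100,0,0,0],[60,279,-415,104,0,0,0],[60,279,-415,104,0,0,0]]'
python3 - <<'E'
from h import *
s=get_state(); p=camera("wrist"); cv2.imwrite("pics/w1.png",p["image"][:,:,::-1]); print(s["tcp_pos"],s["q"],p["intrinsics"],p["hand_eye"])
E
```

```text
time_s: 2.9
tcp_pos: [0.4854, -0.2005, 0.1992]
orientation: [-0.001, 1.0, 0.004, 0.0]
force: [0.3, -0.4, -0.7]
grip_width: 0.0602
grip_force: 0.0
[ 0.48542233 -0.20045565  0.19922253] [ 0.39328432  0.4753783  -0.1085886   1.94487779  0.07081904  0.72503442
 -1.31911977] [[325.1922621    0.         277.86066162]
 [  0.         325.1922621  213.12111942]
 [  0.           0.           1.        ]] [[ 1.74451403e-03  9.52878806e-01  3.03346235e-01  7.72921569e-02]
 [ 9.99997942e-01 -1.97647724e-03  4.57671205e-04 -4.48167264e-05]
 [ 1.03566212e-03  3.03344812e-01 -9.52880293e-01 -6.96051605e-02]
 [ 0.00000000e+00  0.00000000e+00  0.00000000e+00  1.00000000e+00]]
```

View pics/w1.png

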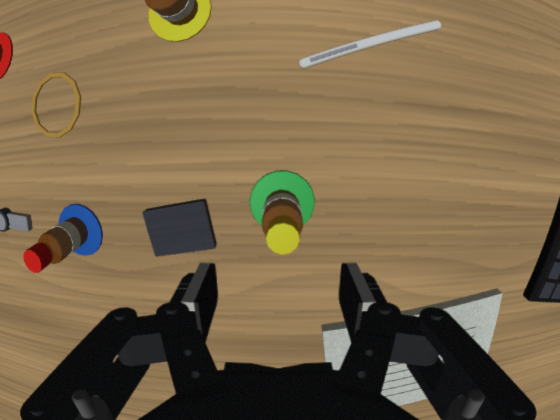

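The wrist view shows the yellow cap's top at (283,238), almost centred between the fingers (about column 278), and its green coaster round (283,200). I'll compute the offset from this close view.

```bash
cat >> h.py <<'E'
def wray(p,s,uv,z):
    K=p["intrinsics"]; H=p["hand_eye"]; d=(np.array(uv)-K[:2,2])/K[0,0]; r=np.linalg.norm(d); d=d/r*np.sin(r)
    v=H[:3,:3]@np.array([d[0],-d[1],-np.cos(r)]); w,x,y,q=s["orientation"]; Rm=R.from_quat([x,y,q,w])
    o=s["tcp_pos"]+Rm.apply(H[:3,3]); v=Rm.apply(v); return o+v*(z-o[2])/v[2]
def wfind(cap,coast,capz=.079):
    s=get_state(); p=camera("wrist"); out={}
    for c,kind in ((cap,"cap"),(coast,"coaster")):
        if not c: continue
        n,l,st,ce=cv2.connectedComponentsWithStats(mask(p,c).astype(np.uint8))
        for i in [i for i in range(1,n) if st[i,4]>200]:
            yy,xx=np.nonzero(l==i); e=cv2.fitEllipse(cv2.convexHull(np.c_[xx,yy].astype(np.float32)))
            print(kind,c,st[i,4],np.round(e[0]),np.round(e[1]),np.round(wray(p,s,e[0],capz if kind=="cap" else .004)[:2],4))
    print("tcp",np.round(s["tcp_pos"],4))
E
python3 -c "
from h import *
wfind('yellow','green')"
```

```text
cap yellow 1265 [174.  15.] [47. 64.] [ 0.6239 -0.141 ]
cap yellow 1030 [277. 233.] [34. 38.] [ 0.4879 -0.2029]
coaster green 1478 [278. 199.] [61. 62.] [ 0.4893 -0.2033]
tcp [ 0.4839 -0.2036  0.1996]
```

```bash
python3 -m pendant '[[60,3,0,30,0,0,0],[60,3,0,60,0,0,0],[60,3,0,85,0,0,0],[60,3,0,105,0,0,0],[60,3,0,107,0,0,0],[25,3,0,107,0,0,0],[25,3,0,107,0,0,0],[25,3,0,107,0,0,0],[25,3,0,107,0,0,0],[25,3,0,107,0,0,0],[25,3,0,107,0,0,0],[25,3,0,107,0,0,0]]'
```

```text
time_s: 4.2
tcp_pos: [0.4868, -0.2061, 0.0944]
orientation: [0.001, 1.0, -0.0, 0.001]
force: [-2.5, -0.6, 8.1]
grip_width: 0.0289
grip_force: 59.7
```

```bash
python3 -m pendant '[[25,0,0,-10,0,0,0],[25,0,0,-30,0,0,0],[25,0,0,-55,0,0,0],[25,0,0,-80,0,0,0],[25,0,0,-105,0,0,0],[25,0,0,-115,0,0,0],[25,0,-10,-115,0,0,0],[25,-2,-30,-115,0,0,0],[25,-4,-60,-115,0,0,0],[25,-6,-90,-115,0,0,0],[25,-8,-120,-115,0,0,0],[25,-8,-150,-115,0,0,0]]' && python3 -m pendant '[[25,-1,-30,0,0,0,0],[25,-2,-60,0,0,0,0],[25,-3,-90,0,0,0,0],[25,-4,-120,0,0,0,0],[25,-5,-150,0,0,0,0],[25,-6,-180,0,0,0,0],[25,-7,-210,0,0,0,0],[25,-8,-240,0,0,0,0],[25,-8,-270,0,0,0,0],[25,-8,-290,0,0,0,0],[25,-8,-302,0,0,0,0],[25,-8,-302,0,0,0,0]]'
python3 - <<'E'
from h import *
for _ in range(4): camera("wrist")
s=get_state(); p=camera("wrist"); print(s["tcp_pos"],s["q"][6],s["grip_width"])
h=cv2.cvtColor(p["image"],cv2.COLOR_RGB2HSV); m=((h[...,1]<60)&(h[...,2]>120)).astype(np.uint8)
n,l,st,c=cv2.connectedComponentsWithStats(m)
for i in range(1,n):
    if st[i,4]>300: print(st[i],c[i],wray(p,s,c[i],.004))
cv2.imwrite("pics/w2.png",p["image"][:,:,::-1])
E
```

```text
time_s: 5.4
tcp_pos: [0.4766, -0.0531, 0.2066]
orientation: [-0.0, 1.0, 0.0, -0.001]
force: [1.0, 0.3, -1.0]
grip_width: 0.0279
grip_force: 59.1
time_s: 6.6
tcp_pos: [0.469, 0.2486, 0.207]
orientation: [-0.0, 1.0, 0.001, -0.001]
force: [-0.1, 0.0, -1.1]
grip_width: 0.0285
grip_force: 59.2
[0.47019701 0.24521675 0.20751483] -2.2550077249419216 0.027990124021752237
[249   0  65  50 748] [283.26203209  22.25668449] [0.62550102 0.24063078 0.004     ]
[ 241  172   64   61 3061] [272.39594904 202.30839595] [0.47031325 0.24990981 0.004     ]
[434 198  27  20 417] [447.05755396 207.72901679] [0.46579424 0.08182333 0.004     ]
```

View pics/w2.png

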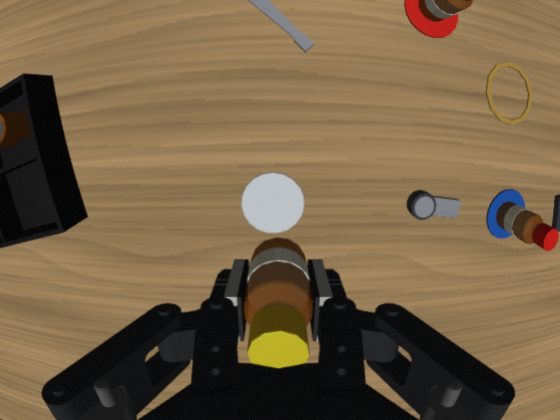

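The white coaster is at (272,202), just ahead of the bottle, which is held straight. The coaster's position comes out at (0.470, 0.250). I'll set the bottle down there.

```bash
python3 -m pendant '[[25,0,-2,25,0,0,0],[25,0,-2,50,0,0,0],[25,0,-2,75,0,0,0],[25,0,-2,95,0,0,0],[25,0,-2,105,0,0,0],[25,0,-2,111,0,0,0],[25,0,-2,114,0,0,0],[25,0,-2,115,0,0,0],[25,0,-2,115,0,0,0],[25,0,-2,115,0,0,0]]' && python3 -m pendant '[[35,0,0,0,0,0,0],[35,0,0,0,0,0,0],[60,0,0,0,0,0,0],[60,0,0,0,0,0,0],[60,0,0,0,0,0,0],[60,0,0,0,0,0,0],[60,0,0,-20,0,0,0],[60,0,0,-45,0,0,0],[60,0,0,-75,0,0,0],[60,0,0,-105,0,0,0],[60,0,0,-115,0,0,0],[60,0,0,-115,0,0,0]]'; python3 -c "
from h import *
wfind('yellow',None)"
```

```text
time_s: 7.85
tcp_pos: [0.4704, 0.2486, 0.0944]
orientation: [0.0, 1.0, -0.0, 0.0]
force: [-2.5, -2.0, 7.7]
grip_width: 0.0286
grip_force: 60.3
time_s: 9.05
tcp_pos: [0.4709, 0.2493, 0.2091]
orientation: [-0.001, 1.0, -0.0, 0.001]
force: [0.5, 0.1, -0.7]
grip_width: 0.0596
grip_force: 0.0
cap yellow 935 [279. 232.] [33. 37.] [0.4718 0.2487]
tcp [0.4709 0.2493 0.2091]
```

```bash
python3 -m pendant '[[60,17,34,0,0,0,0],[60,34,68,0,0,0,0],[60,51,102,0,0,0,0],[60,68,136,0,0,0,0],[60,85,170,0,0,0,0],[60,102,204,0,0,0,0],[60,119,238,0,0,0,0],[60,136,272,0,0,0,0],[60,153,306,0,0,0,0],[60,170,340,0,0,0,0],[60,183,368,0,0,0,0],[60,183,368,0,0,0,0]]'; python3 -c "
from h import *
for _ in range(4): camera('wrist')
wfind('green','yellow')"
```

```text
time_s: 10.3
tcp_pos: [0.6529, -0.1254, 0.2053]
orientation: [0.002, 1.0, -0.003, -0.001]
force: [-0.1, -0.3, -0.5]
grip_width: 0.0602
grip_force: 0.0
cap green 758 [280. 228.] [30. 32.] [ 0.6566 -0.1181]
cap green 403 [341. 345.] [17. 31.] [ 0.5568 -0.1675]
coaster yellow 1608 [276. 198.] [61. 63.] [ 0.656  -0.1155]
tcp [ 0.6523 -0.1173  0.2064]
```

```bash
python3 -m pendant '[[60,4,1,30,0,0,0],[60,4,1,60,0,0,0],[60,4,1,90,0,0,0],[60,4,1,110,0,0,0],[60,4,1,114,0,0,0],[25,4,1,114,0,0,0],[25,4,1,114,0,0,0],[25,4,1,114,0,0,0],[25,4,1,114,0,0,0],[25,4,1,114,0,0,0],[25,4,1,114,0,0,0],[25,4,1,114,0,0,0]]'
```

```text
time_s: 11.75
tcp_pos: [0.6582, -0.1199, 0.0955]
orientation: [-0.0, 1.0, -0.0, 0.001]
force: [-0.7, 1.2, 6.2]
grip_width: 0.0283
grip_force: 59.8
```

```bash
python3 -m pendant '[[25,0,0,-10,0,0,0],[25,0,0,-30,0,0,0],[25,0,0,-55,0,0,0],[25,0,0,-80,0,0,0],[25,0,0,-105,0,0,0],[25,0,0,-115,0,0,0],[25,-10,5,-115,0,0,0],[25,-35,17,-115,0,0,0],[25,-62,30,-115,0,0,0],[25,-90,44,-115,0,0,0],[25,-115,56,-115,0,0,0],[25,-140,69,-115,0,0,0]]' && python3 -m pendant '[[25,-15,8,0,0,0,0],[25,-25,12,0,0,0,0],[25,-29,14,0,0,0,0],[25,-29,14,0,0,0,0]]'; python3 -c "
from h import *
for _ in range(4): camera('wrist')
wfind(None,'green')"
```

```text
time_s: 12.95
tcp_pos: [0.514, -0.1897, 0.2073]
orientation: [-0.0, 1.0, -0.0, -0.002]
force: [-0.5, 0.2, -0.7]
grip_width: 0.0282
grip_force: 59.2
time_s: 13.35
tcp_pos: [0.4882, -0.203, 0.2088]
orientation: [-0.0, 1.0, -0.0, 0.0]
force: [0.3, -0.8, -1.0]
grip_width: 0.0282
grip_force: 59.2
coaster green 2711 [279. 202.] [58. 60.] [ 0.4892 -0.2032]
coaster green 1733 [278. 350.] [37. 61.] [ 0.321  -0.2032]
tcp [ 0.489  -0.2024  0.2089]
```

Relative offset is under 1 mm, so I'll lower it, release and rise.

```bash
python3 -m pendant '[[25,0,0,25,0,0,0],[25,0,0,50,0,0,0],[25,0,0,75,0,0,0],[25,0,0,95,0,0,0],[25,0,0,105,0,0,0],[25,0,0,111,0,0,0],[25,0,0,114,0,0,0],[25,0,0,115,0,0,0],[25,0,0,115,0,0,0],[25,0,0,115,0,0,0]]' && python3 -m pendant '[[35,0,0,0,0,0,0],[35,0,0,0,0,0,0],[60,0,0,0,0,0,0],[60,0,0,0,0,0,0],[60,0,0,0,0,0,0],[60,0,0,0,0,0,0],[60,0,0,-20,0,0,0],[60,0,0,-45,0,0,0],[60,0,0,-75,0,0,0],[60,0,0,-105,0,0,0],[60,0,0,-115,0,0,0],[60,0,0,-115,0,0,0]]'; python3 -c "
from h import *
wfind('green',None)"; python3 -m pendant '[[60,-2,-38,0,0,0,0],[60,-4,-76,0,0,0,0],[60,-5,-114,0,0,0,0],[60,-7,-152,0,0,0,0],[60,-8,-190,0,0,0,0],[60,-10,-228,0,0,0,0],[60,-11,-266,0,0,0,0],[60,-12,-304,0,0,0,0],[60,-14,-342,0,0,0,0],[60,-16,-380,0,0,0,0],[60,-17,-418,0,0,0,0],[60,-17,-451,0,0,0,0]]';  python3 -c "
from h import *
for _ in range(4): camera('wrist')
wfind('yellow',None)"
```

```text
time_s: 14.6
tcp_pos: [0.4884, -0.2029, 0.0954]
orientation: [0.0, 1.0, 0.0, 0.0]
force: [-2.9, 2.3, 8.5]
grip_width: 0.0285
grip_force: 60.4
time_s: 15.8
tcp_pos: [0.4888, -0.2034, 0.2101]
orientation: [0.001, 1.0, -0.0, 0.001]
force: [0.3, -0.1, -0.3]
grip_width: 0.0597
grip_force: 0.0
cap green 1355 [278. 202.] [58. 60.] [ 0.5101 -0.2032]
cap green 714 [277. 235.] [29. 31.] [ 0.487  -0.2028]
tcp [ 0.4888 -0.2034  0.2101]
time_s: 17.05
tcp_pos: [0.4698, 0.2496, 0.207]
orientation: [0.0, 1.0, 0.001, -0.001]
force: [0.9, -0.1, 0.4]
grip_width: 0.0601
grip_force: 0.0
cap yellow 954 [276. 231.] [33. 37.] [0.4719 0.2488]
tcp [0.4701 0.2479 0.2072]
```

```bash
python3 -m pendant '[[60,2,-1,30,0,0,0],[60,2,-1,60,0,0,0],[60,2,-1,90,0,0,0],[60,2,-1,110,0,0,0],[60,2,-1,115,0,0,0],[25,2,-1,115,0,0,0],[25,2,-1,115,0,0,0],[25,2,-1,115,0,0,0],[25,2,-1,115,0,0,0],[25,2,-1,115,0,0,0],[25,2,-1,115,0,0,0],[25,2,-1,115,0,0,0]]' && python3 -m pendant '[[25,0,0,-10,0,0,0],[25,0,0,-30,0,0,0],[25,0,0,-55,0,0,0],[25,0,0,-80,0,0,0],[25,0,0,-105,0,0,0],[25,0,0,-115,0,0,0],[25,5,10,-115,0,0,0],[25,15,30,-115,0,0,0],[25,29,58,-115,0,0,0],[25,43,86,-115,0,0,0],[25,57,114,-115,0,0,0],[25,70,142,-115,0,0,0]]'
```

```text
time_s: 18.5
tcp_pos: [0.4739, 0.2491, 0.095]
orientation: [-0.0, 1.0, -0.0, 0.001]
force: [-0.4, -0.7, 7.2]
grip_width: 0.029
grip_force: 59.8
time_s: 19.7
tcp_pos: [0.543, 0.1044, 0.2073]
orientation: [0.001, 1.0, -0.0, -0.001]
force: [0.5, -1.0, -1.9]
grip_width: 0.0284
grip_force: 59.1
```

```bash
python3 -m pendant '[[25,14,28,0,0,0,0],[25,28,56,0,0,0,0],[25,42,84,0,0,0,0],[25,56,112,0,0,0,0],[25,70,140,0,0,0,0],[25,84,168,0,0,0,0],[25,98,194,0,0,0,0],[25,108,212,0,0,0,0],[25,113,222,0,0,0,0],[25,113,222,0,0,0,0]]'; python3 -c "
from h import *
for _ in range(4): camera('wrist')
wfind(None,'yellow')"
```

```text
time_s: 20.7
tcp_pos: [0.6555, -0.1174, 0.2074]
orientation: [0.0, 1.0, -0.001, -0.001]
force: [-0.3, -0.4, -0.4]
grip_width: 0.0287
grip_force: 59.2
coaster yellow 2990 [281. 202.] [61. 63.] [ 0.6558 -0.1155]
coaster yellow 2826 [278. 342.] [60. 66.] [ 0.4997 -0.1133]
tcp [ 0.6556 -0.1133  0.2086]
```

```bash
python3 -m pendant '[[25,0,1,25,0,0,0],[25,0,1,50,0,0,0],[25,0,1,75,0,0,0],[25,0,1,95,0,0,0],[25,0,1,105,0,0,0],[25,0,1,111,0,0,0],[25,0,1,114,0,0,0],[25,0,1,115,0,0,0],[25,0,1,115,0,0,0],[25,0,1,115,0,0,0]]' && python3 -m pendant '[[35,0,0,0,0,0,0],[35,0,0,0,0,0,0],[60,0,0,0,0,0,0],[60,0,0,0,0,0,0],[60,0,0,0,0,0,0],[60,0,0,0,0,0,0],[60,0,0,-20,0,0,0],[60,0,0,-45,0,0,0],[60,0,0,-75,0,0,0],[60,0,0,-105,0,0,0],[60,0,0,-115,0,0,0],[60,0,0,-115,0,0,0]]'; python3 -c "
from h import *
wfind('yellow',None)"; python3 -m pendant '[[60,-25,-15,0,0,0,0],[60,-50,-30,0,0,0,0],[60,-75,-45,0,0,0,0],[60,-100,-60,0,0,0,0],[60,-125,-75,0,0,0,0],[60,-150,-90,0,0,0,0],[60,-175,-105,0,0,0,0],[60,-195,-118,0,0,0,0],[60,-195,-118,0,0,0,0],[60,-195,-118,0,0,0,0]]';  python3 -c "
from h import *
for _ in range(4): camera('wrist')
wfind('red','blue')"
```

```text
time_s: 21.95
tcp_pos: [0.6567, -0.1159, 0.0951]
orientation: [-0.0, 1.0, -0.0, 0.001]
force: [-1.7, 1.6, 5.3]
grip_width: 0.0284
grip_force: 59.6
time_s: 23.15
tcp_pos: [0.657, -0.1162, 0.2104]
orientation: [0.0, 1.0, -0.0, 0.002]
force: [-0.3, -0.2, -1.2]
grip_width: 0.0598
grip_force: 0.0
cap yellow 1658 [277. 204.] [60. 62.] [ 0.6771 -0.1156]
cap yellow 913 [277. 236.] [32. 36.] [ 0.6549 -0.1159]
tcp [ 0.657  -0.1162  0.2104]
time_s: 24.2
tcp_pos: [0.4605, 0.0019, 0.2079]
orientation: [0.0, 1.0, 0.0, -0.001]
force: [0.9, -1.0, 0.4]
grip_width: 0.06
grip_force: 0.0
cap red 890 [159.  -3.] [49. 60.] [0.6195 0.0768]
cap red 942 [275. 233.] [32. 37.] [0.4616 0.0031]
coaster blue 1392 [279. 204.] [59. 61.] [0.4598 0.0005]
tcp [0.4617 0.0013 0.2085]
```

```bash
python3 -m pendant '[[60,0,-1,30,0,0,0],[60,0,-1,60,0,0,0],[60,0,-1,90,0,0,0],[60,0,-1,110,0,0,0],[60,0,-1,115,0,0,0],[25,0,-1,115,0,0,0],[25,0,-1,115,0,0,0],[25,0,-1,115,0,0,0],[25,0,-1,115,0,0,0],[25,0,-1,115,0,0,0],[25,0,-1,115,0,0,0],[25,0,-1,115,0,0,0]]' && python3 -m pendant '[[25,0,0,-10,0,0,0],[25,0,0,-30,0,0,0],[25,0,0,-55,0,0,0],[25,0,0,-80,0,0,0],[25,0,0,-105,0,0,0],[25,0,0,-115,0,0,0],[25,1,-10,-115,0,0,0],[25,2,-30,-115,0,0,0],[25,3,-60,-115,0,0,0],[25,4,-90,-115,0,0,0],[25,5,-120,-115,0,0,0],[25,6,-150,-115,0,0,0]]' && python3 -m pendant '[[25,1,-30,0,0,0,0],[25,2,-60,0,0,0,0],[25,3,-85,0,0,0,0],[25,3,-97,0,0,0,0],[25,3,-97,0,0,0,0],[25,3,-97,0,0,0,0]]'
```

```text
time_s: 25.65
tcp_pos: [0.462, 0.0029, 0.095]
orientation: [-0.0, 1.0, -0.0, 0.001]
force: [-1.5, 0.2, 7.3]
grip_width: 0.0286
grip_force: 59.7
time_s: 26.85
tcp_pos: [0.4661, 0.1547, 0.2075]
orientation: [0.0, 1.0, 0.0, -0.001]
force: [0.2, -0.2, -1.4]
grip_width: 0.0282
grip_force: 59.2
time_s: 27.45
tcp_pos: [0.4698, 0.2487, 0.2081]
orientation: [0.001, 1.0, -0.0, -0.001]
force: [0.3, -0.5, -0.3]
grip_width: 0.0282
grip_force: 59.2
```

```bash
python3 -c "
from h import *
for _ in range(4): camera('wrist')
s=get_state(); p=camera('wrist'); print(s['tcp_pos'])
h=cv2.cvtColor(p['image'],cv2.COLOR_RGB2HSV); n,l,st,c=cv2.connectedComponentsWithStats(((h[...,1]<60)&(h[...,2]>120)).astype(np.uint8))
for i in range(1,n):
    if st[i,4]>2000: print(c[i],wray(p,s,c[i],.004))"
```

```text
[0.47036132 0.24843986 0.20876492]
[276.09084924 202.25213957] [0.47026826 0.25001001 0.004     ]
```

```bash
python3 -m pendant '[[25,0,-1,25,0,0,0],[25,0,-1,50,0,0,0],[25,0,-1,75,0,0,0],[25,0,-1,95,0,0,0],[25,0,-1,105,0,0,0],[25,0,-1,111,0,0,0],[25,0,-1,114,0,0,0],[25,0,-1,115,0,0,0],[25,0,-1,115,0,0,0],[25,0,-1,115,0,0,0]]' && python3 -m pendant '[[35,0,0,0,0,0,0],[35,0,0,0,0,0,0],[60,0,0,0,0,0,0],[60,0,0,0,0,0,0],[60,0,0,0,0,0,0],[60,0,0,0,0,0,0],[60,0,0,-20,0,0,0],[60,0,0,-45,0,0,0],[60,0,0,-75,0,0,0],[60,0,0,-105,0,0,0],[60,0,0,-115,0,0,0],[60,0,0,-115,0,0,0]]'; python3 -c "
from h import *
wfind('red',None)"; python3 -m pendant '[[60,23,18,0,0,0,0],[60,46,36,0,0,0,0],[60,69,54,0,0,0,0],[60,92,72,0,0,0,0],[60,115,90,0,0,0,0],[60,138,108,0,0,0,0],[60,161,126,0,0,0,0],[60,184,143,0,0,0,0],[60,184,143,0,0,0,0],[60,184,143,0,0,0,0]]';  python3 -c "
from h import *
for _ in range(4): camera('wrist')
wfind('blue','red')"
```

```text
time_s: 28.7
tcp_pos: [0.4704, 0.2508, 0.095]
orientation: [0.0, 1.0, -0.0, 0.0]
force: [-2.3, -1.4, 5.5]
grip_width: 0.0283
grip_force: 59.8
time_s: 29.9
tcp_pos: [0.4709, 0.2513, 0.2101]
orientation: [-0.001, 1.0, -0.0, 0.001]
force: [-0.6, -0.4, -0.6]
grip_width: 0.0599
grip_force: 0.0
cap red 1013 [436.  18.] [38. 56.] [0.6193 0.1476]
cap red 923 [279. 234.] [32. 36.] [0.4702 0.251 ]
tcp [0.4709 0.2513 0.2101]
time_s: 30.95
tcp_pos: [0.6533, 0.1073, 0.2066]
orientation: [0.0, 1.0, -0.001, -0.002]
force: [-1.4, 0.6, -0.6]
grip_width: 0.0597
grip_force: 0.0
cap blue 762 [282. 229.] [30. 32.] [0.6557 0.1064]
coaster red 1457 [282. 201.] [60. 62.] [0.6538 0.106 ]
coaster red 364 [140. 395.] [22. 24.] [0.3819 0.2956]
tcp [0.6531 0.1091 0.2083]
```

```bash
python3 -m pendant '[[60,2,2,30,0,0,0],[60,2,2,60,0,0,0],[60,2,2,90,0,0,0],[60,2,2,110,0,0,0],[60,2,2,115,0,0,0],[25,2,2,115,0,0,0],[25,2,2,115,0,0,0],[25,2,2,115,0,0,0],[25,2,2,115,0,0,0],[25,2,2,115,0,0,0],[25,2,2,115,0,0,0],[25,2,2,115,0,0,0]]' && python3 -m pendant '[[25,0,0,-10,0,0,0],[25,0,0,-30,0,0,0],[25,0,0,-55,0,0,0],[25,0,0,-80,0,0,0],[25,0,0,-105,0,0,0],[25,0,0,-115,0,0,0],[25,-10,5,-115,0,0,0],[25,-35,18,-115,0,0,0],[25,-60,32,-115,0,0,0],[25,-85,45,-115,0,0,0],[25,-110,58,-115,0,0,0],[25,-135,72,-115,0,0,0]]' && python3 -m pendant '[[25,-25,14,0,0,0,0],[25,-45,25,0,0,0,0],[25,-59,33,0,0,0,0],[25,-60,34,0,0,0,0],[25,-60,34,0,0,0,0],[25,-60,34,0,0,0,0]]'; python3 -c "
from h import *
for _ in range(4): camera('wrist')
wfind(None,'blue')"
```

```text
time_s: 32.4
tcp_pos: [0.6572, 0.1062, 0.0956]
orientation: [-0.0, 1.0, -0.0, 0.001]
force: [-0.3, 0.5, 5.9]
grip_width: 0.0285
grip_force: 59.6
time_s: 33.6
tcp_pos: [0.5196, 0.0334, 0.2085]
orientation: [0.0, 1.0, -0.0, -0.0]
force: [0.4, -0.2, -0.6]
grip_width: 0.0282
grip_force: 59.1
time_s: 34.2
tcp_pos: [0.4621, 0.0005, 0.209]
orientation: [-0.0, 1.0, 0.0, 0.0]
force: [-0.3, 0.9, -0.3]
grip_width: 0.0287
grip_force: 59.1
coaster blue 2816 [278. 204.] [59. 61.] [0.4597 0.0005]
coaster blue 1809 [277. 350.] [38. 63.] [0.2945 0.0008]
tcp [4.616e-01 3.000e-04 2.088e-01]
```

Coaster blue is 2 mm nearer in x. I'll lower with -2, release, and return to white for red.

```bash
python3 -m pendant '[[25,-2,0,25,0,0,0],[25,-2,0,50,0,0,0],[25,-2,0,75,0,0,0],[25,-2,0,95,0,0,0],[25,-2,0,105,0,0,0],[25,-2,0,111,0,0,0],[25,-2,0,114,0,0,0],[25,-2,0,115,0,0,0],[25,-2,0,115,0,0,0],[25,-2,0,115,0,0,0]]' && python3 -m pendant '[[35,0,0,0,0,0,0],[35,0,0,0,0,0,0],[60,0,0,0,0,0,0],[60,0,0,0,0,0,0],[60,0,0,0,0,0,0],[60,0,0,0,0,0,0],[60,0,0,-20,0,0,0],[60,0,0,-45,0,0,0],[60,0,0,-75,0,0,0],[60,0,0,-105,0,0,0],[60,0,0,-115,0,0,0],[60,0,0,-115,0,0,0]]'; python3 -c "
from h import *
wfind('blue',None)"; python3 -m pendant '[[60,1,-30,0,0,0,0],[60,2,-60,0,0,0,0],[60,3,-90,0,0,0,0],[60,5,-120,0,0,0,0],[60,7,-150,0,0,0,0],[60,8,-180,0,0,0,0],[60,9,-210,0,0,0,0],[60,10,-240,0,0,0,0],[60,10,-250,0,0,0,0],[60,10,-250,0,0,0,0]]';  python3 -c "
from h import *
for _ in range(4): camera('wrist')
wfind('red',None)"
```

```text
time_s: 35.45
tcp_pos: [0.4593, 0.0001, 0.0954]
orientation: [0.0, 1.0, -0.0, 0.0]
force: [-4.3, 0.1, 13.4]
grip_width: 0.0285
grip_force: 61.0
time_s: 36.65
tcp_pos: [0.4599, -0.0002, 0.2099]
orientation: [0.0, 1.0, -0.0, 0.001]
force: [-0.4, -0.1, -0.5]
grip_width: 0.0599
grip_force: 0.0
cap blue 1452 [277. 203.] [58. 61.] [4.808e-01 3.000e-04]
cap blue 734 [278. 235.] [30. 31.] [4.582e-01 1.000e-04]
tcp [ 4.599e-01 -2.000e-04  2.099e-01]
time_s: 37.7
tcp_pos: [0.4682, 0.2509, 0.2074]
orientation: [0.0, 1.0, 0.001, -0.001]
force: [-0.0, -0.6, 0.6]
grip_width: 0.0602
grip_force: 0.0
cap red 1608 [433.  10.] [47. 59.] [0.6223 0.1464]
cap red 939 [273. 232.] [33. 37.] [0.4701 0.2509]
tcp [0.4692 0.2478 0.2083]
```

```bash
python3 -m pendant '[[60,1,-2,30,0,0,0],[60,1,-2,60,0,0,0],[60,1,-2,90,0,0,0],[60,1,-2,110,0,0,0],[60,1,-2,115,0,0,0],[25,1,-2,115,0,0,0],[25,1,-2,115,0,0,0],[25,1,-2,115,0,0,0],[25,1,-2,115,0,0,0],[25,1,-2,115,0,0,0],[25,1,-2,115,0,0,0],[25,1,-2,115,0,0,0]]' && python3 -m pendant '[[25,0,0,-10,0,0,0],[25,0,0,-30,0,0,0],[25,0,0,-55,0,0,0],[25,0,0,-80,0,0,0],[25,0,0,-105,0,0,0],[25,0,0,-115,0,0,0],[25,10,8,-115,0,0,0],[25,30,24,-115,0,0,0],[25,54,42,-115,0,0,0],[25,78,61,-115,0,0,0],[25,102,80,-115,0,0,0],[25,126,99,-115,0,0,0]]' && python3 -m pendant '[[25,24,19,0,0,0,0],[25,45,36,0,0,0,0],[25,57,45,0,0,0,0],[25,58,46,0,0,0,0],[25,58,46,0,0,0,0],[25,58,46,0,0,0,0]]'; python3 -c "
from h import *
for _ in range(4): camera('wrist')
wfind(None,'red')"
```

```text
time_s: 39.15
tcp_pos: [0.471, 0.252, 0.0951]
orientation: [-0.0, 1.0, -0.0, 0.001]
force: [-0.3, -1.8, 8.3]
grip_width: 0.0287
grip_force: 59.7
time_s: 40.35
tcp_pos: [0.5969, 0.1506, 0.2071]
orientation: [0.001, 1.0, -0.0, -0.001]
force: [-0.9, -0.4, -1.0]
grip_width: 0.0285
grip_force: 59.2
time_s: 40.95
tcp_pos: [0.6529, 0.1085, 0.2085]
orientation: [-0.0, 1.0, 0.001, -0.001]
force: [-0.6, 0.9, 0.3]
grip_width: 0.0284
grip_force: 59.2
coaster red 2941 [280. 202.] [60. 62.] [0.6538 0.1059]
coaster red 2983 [278. 340.] [63. 66.] [0.4999 0.107 ]
tcp [0.6536 0.1078 0.2091]
```

```bash
python3 -m pendant '[[25,0,1,25,0,0,0],[25,0,1,50,0,0,0],[25,0,1,75,0,0,0],[25,0,1,95,0,0,0],[25,0,1,105,0,0,0],[25,0,1,111,0,0,0],[25,0,1,114,0,0,0],[25,0,1,115,0,0,0],[25,0,1,115,0,0,0],[25,0,1,115,0,0,0]]' && python3 -m pendant '[[35,0,0,0,0,0,0],[35,0,0,0,0,0,0],[60,0,0,0,0,0,0],[60,0,0,0,0,0,0],[60,0,0,0,0,0,0],[60,0,0,0,0,0,0],[60,0,0,-20,0,0,0],[60,0,0,-45,0,0,0],[60,0,0,-75,0,0,0],[60,0,0,-105,0,0,0],[60,0,0,-130,0,0,0],[60,0,0,-130,0,0,0]]'; python3 -c "
from h import *
wfind('red',None)
p=camera('scene'); cv2.imwrite('pics/s2.png',p['image'][:,:,::-1])"
```

```text
time_s: 42.2
tcp_pos: [0.6547, 0.1061, 0.0952]
orientation: [-0.0, 1.0, -0.0, 0.001]
force: [-2.8, -1.4, 6.3]
grip_width: 0.0287
grip_force: 59.8
time_s: 43.4
tcp_pos: [0.6562, 0.1064, 0.2281]
orientation: [-0.001, 1.0, -0.0, 0.003]
force: [0.2, -0.2, 0.6]
grip_width: 0.0602
grip_force: 0.0
cap red 1411 [279. 201.] [56. 58.] [0.674  0.1059]
cap red 782 [279. 228.] [29. 34.] [0.6538 0.106 ]
tcp [0.6562 0.1064 0.2281]
```

View pics/s2.png

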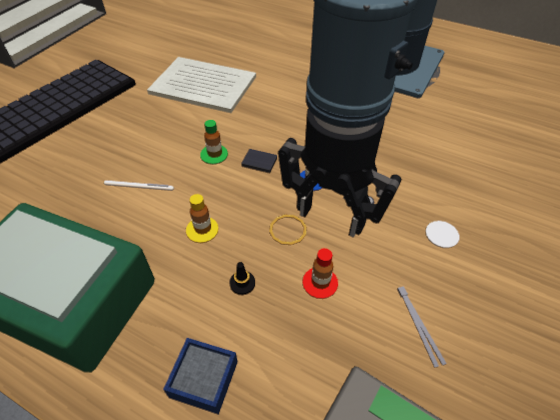

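The scene view shows red on red (321,272), green on green (212,142) and yellow on yellow (200,217), all upright. White (443,234) is empty and the cone (242,279) hasn't moved. The arm hides blue here, but after its release the wrist camera saw it within 2 mm of its coaster's centre.

```bash
python3 -c "
from station import *
print(hand_in())"
```

```text
the job is handed in; nothing more can be done
None
```

I handed the job in at about 43 s on the robot's clock: all four bottles measured within about 3 mm of their own coasters' centres, the white coaster was empty and the ring cone hadn't moved; the hand-in gave no verdict.

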